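# Switch the vial sorter to its other tray and run the waiting vials

### The job

The vial sorter is still set for the last lot, and the four vials waiting in its magazine belong in the other tray. Press down the raised pad of the rocker so that the seesaw gate tips right over to its other side and stays there; then push the yellow shutter tab all the way to the right so that the vials run down that chute into that tray, and once all four lie in it push the tab all the way back to shut the magazine. Leave the vials to run by themselves, without touching or lifting any, and leave the other things on the bench where they stand.

Things in the scene. Friction and masses are not known exactly. Their poses are not given: they have to be found in the camera images.
- sorter: vial sorter fixed to the bench: white base 112 x 476 x 12 mm; at its middle an upright magazine (54 mm wide, top 240 mm up) over a metal seesaw gate; a chute and an open tray at each end. Origin: on the bench under the magazine; z up, x to the back, y to the left along the sorter (turned up to 0.17 rad). Front plate at x = -0.028; only the rocker and the shutter's stem stick out before it.
- flap (a joint): tilt of the seesaw gate with its front rocker (one rigid piece; shaft level along x, 112 mm up). Stops: +0.32 rad = left side down, vials run to the blue tray; -0.32 = right side down, orange tray. A weight above the shaft tips it over centre: it starts resting on either stop; pressed past level it falls to the other stop by itself and stays. Under 1 N on a pad moves it.
- pad_left (a point): middle of the top of the blue thumb pad, 28 (x) x 32 (y) x 9 mm, at the left end of the rocker, which lies across the front of the sorter. In the sorter's frame at x = -0.070, y = about +0.08; its top is 145 mm above the bench when raised, 95 mm when down. Nothing stands above it; pressing it down 50 mm tips the gate to the left.
- pad_right (a point): middle of the top of the orange thumb pad, 28 (x) x 32 (y) x 9 mm, at the right end of the rocker, which lies across the front of the sorter. In the sorter's frame at x = -0.070, y = about -0.08; its top is 145 mm above the bench when raised, 95 mm when down. Nothing stands above it; pressing it down 50 mm tips the gate to the right.
- shutter (a joint): travel of the shutter that carries the vials in the magazine: 0 = shut, grows as it is pushed to the right (the sorter's -y), 0.026 m = fully open against its stop. It slides with 1.5 N of friction and stays where it is left. Vials fall through once it is more than about half open.
- tab (a point): middle of the yellow upright tab on the front end of the shutter's stem: 26 mm (x) x 9 mm (y) x 36 mm tall, its top 182 mm above the bench, this point 168 mm above the bench. When shut, at x = -0.092, y = 0 in the sorter's frame; it moves with the shutter along -y. Its left and right faces are free for a fingertip to push. The stem under it is 14 mm wide, its top 147 mm above the bench.
- tray_left_in (a point): centre of the inner floor (17 mm above the bench) of the blue catch tray at the left end of the sorter; inside 92 (x) x 106 (y) mm, rim 58 mm above the bench, fixed. Axes as the sorter's.
- tray_right_in (a point): centre of the inner floor (17 mm above the bench) of the orange catch tray at the right end of the sorter; inside 92 (x) x 106 (y) mm, rim 58 mm above the bench, fixed. Axes as the sorter's.
- vial1_mid (a point): middle of waiting vial 1 of 4 (1 lowest): small vial with a dark red cap, 14 mm diameter, 39 mm long, 12 g; lies along the sorter's x, cap to the front, in the magazine at the start, where the centres are 154, 168, 182 and 196 mm above the bench.
- vial2_mid (a point): middle of waiting vial 2 of 4 (1 lowest): small vial with a dark red cap, 14 mm diameter, 39 mm long, 12 g; lies along the sorter's x, cap to the front, in the magazine at the start, where the centres are 154, 168, 182 and 196 mm above the bench.
- vial3_mid (a point): middle of waiting vial 3 of 4 (1 lowest): small vial with a dark red cap, 14 mm diameter, 39 mm long, 12 g; lies along the sorter's x, cap to the front, in the magazine at the start, where the centres are 154, 168, 182 and 196 mm above the bench.
- vial4_mid (a point): middle of waiting vial 4 of 4 (1 lowest): small vial with a dark red cap, 14 mm diameter, 39 mm long, 12 g; lies along the sorter's x, cap to the front, in the magazine at the start, where the centres are 154, 168, 182 and 196 mm above the bench.
- spare_vial: a vial of the same kind standing on the bench in front of the left tray; leave it. Origin under its middle.
- lime_rack: lime green tube rack, 64 x 58 x 92 mm, left of the sorter near the bench's edge; leave it. Origin under its middle.
- clear_tube: centrifuge tube with a white cap, 29 mm diameter, 109 mm tall, standing in the lime rack; leave it. Origin under its middle.
- sample_box: white lidded sample box, 162 x 112 x 53 mm, at the left near the bench's edge; leave it. Origin under its middle.
- green_tips: green pipette tip box with a clear lid, 101 x 137 x 56 mm, at the right near the bench's edge; leave it. Origin under its middle.

How it is judged:
By the outcome, as a careful person would: the job done as asked, in the order asked, and still so for the second after the job is handed in, with the robot touching nothing.
It also fails if it takes over 48 s, if anything falls off the work surface, if the arm or the gripper's body presses on something with over 40 N, if the wrist force passes 120 N, or if a joint passes its speed limit or range.

### The arm

A 6-joint arm with a two-finger parallel gripper is mounted at the origin on a cart in front of the work surface, level with it; the furniture and walls round the work are solid. World frame = base frame: x ahead of the robot, y to its left, z up, the work surface at z = 0. Lengths are in mm, angles in rad, forces in N, time in s.
With the tool pointing down it reaches from about 400 to 925 mm from the base axis. Payload 12.5 kg.
Tool frame: the origin (TCP) lies midway between the tips of the shut fingers; the grasp point (between the pads) lies 19 mm behind it; z points along the fingers, y is the line along which they close (so a half turn about z gives the same grasp; the last joint's range is limited). The gripper opens to 95 mm and grips with 3 to 60 N. Pads are 20 mm wide; open, the fingers measure 119 mm over their backs; the gripper's body (75 mm by 180 mm) begins 59 mm behind the grasp point.
Start: joints at [-1.4, 0.491, 1.559, -0, 1.092, -0.106], TCP at [170.822, -601.221, 214.661] pointing down, gripper open.
Joint ranges: [-3.1, 3.1], [-0.84, 2.19], [0.05, 2.79], [-1.13, 4.28], [0.06, 2.93], [-2.69, 2.69]. Speed limits (rad/s): [2.22, 2.22, 2.79, 3.14, 3.14, 3.14].

### API

Orientations are given as [roll, pitch, yaw] about the fixed x, y, z axes, in that order (R = Rz(yaw) Ry(pitch) Rx(roll)).
In Python, from cell import env gives the robot as it stands.
- The arm moves only by the tool arm_command, never from a script. Its argument "targets" is a list of rows, each a list of 5 numbers: the shift along the tool's x, y, z in mm, then the turn about the tool's z in degrees, then the opening, from 0 (shut) to 1 (fully open). In form: [[tx, ty, tz, roll, fingers], ...]. A call has 1 to 5 rows; each row is the pose to reach, as a shift and turn from the pose commanded when the call began, along the tool's axes at that moment; what a row does not reach only later rows make up. A row lasts 1/10 s, in which the tool goes at most 50 mm and 8.59 degrees, less where a joint would pass 70% of its speed; a pose out of reach is approached as far as the arm can. A call with a gripper value outside its range is refused whole. The fingers move at their own pace and stop on an object; the grip force is fixed at half the most. Time passes only in rows, so rows that repeat a pose let the fingers close. It gives the time, the measured TCP pose, the force, the opening and the grip force at its end, in the units of the state.
- env.state(): the state, without advancing time (a new reading comes with each control period).
- env.read_camera(name): name is "scene" or "top"; returns a dict with "frame" (480x640x3 uint8, red, green, blue), "vertical_fov" (degrees; the focal length in pixels is half the picture's height over the tangent of half this angle, whatever the lens; pixels are square), "cx", "cy" (the principal point, pixels), "k1" (the pictures are not rectified: a ray, as slopes to the right and down, at radius r is drawn at 1 + k1 r^2 times it, then the intrinsics apply), "world_from_camera" (4x4, takes a point from camera to world coordinates). Camera axes: x right, y down, z forward; pixel columns grow to the right and rows downward; lengths in mm; the calibration is good to about 2 mm. A picture is of the moment at which its call begins. There is no depth.
- env.job_done(): hands the job in; it is judged then, once.
The state is a dict: "t": time; "joints": joint angles; "qvel": joint speeds; "tau": joint torques, N m; "eef_pos": TCP position; "tcp_rot": TCP orientation; "ft_force": force on the tool from outside, world axes, zero at the start; "moment": the same for the moment, N m; "opening": opening from 0.0 (shut) to 1.0 (fully open); "grip_force": force on a finger pad.
Only numpy, scipy, OpenCV 4.12 (cv2) and the standard library are available. Lean on these libraries where they do the work, as an engineer would, in place of code of your own. Each camera call takes 0.05 s, during which the arm holds its last target. There are 200 camera calls.

## Working session

There is one attempt and no reset: what is moved stays moved. The work goes in short steps, Python scripts to look and compute and a tool call to move; the robot and the scene stay as the last step left them, time stands still between calls to the robot, and variables do not carry over. Pictures are saved under pics/ and viewed, at most 10 in all, crops included, and the job is handed in when it is done.

Besides the shell and the picture viewer there is one more tool, called after ">>>" as name(argument=value, ...) on one line, values as JSON. arm_command: Moves the arm, as the interface text tells. Its arguments: {"type":"object","properties":{"targets":{"type":"array","items":{"type":"array","items":{"type":"number"}}}},"required":["targets"]}

```bash
mkdir -p pics
cat > h.py <<'E'
from cell import env
import numpy as np, cv2
def snap(n,f):
    c=env.read_camera(n); cv2.imwrite('pics/'+f,c['frame'][:,:,::-1]); return c
def K(c):
    h,w=c['frame'].shape[:2]; f=h/2/np.tan(np.radians(c['vertical_fov'])/2)
    return np.array([[f,0,c['cx']],[0,f,c['cy']],[0,0,1.]]),np.array([c['k1'],0,0,0,0.])
def proj(c,P):
    k,d=K(c); T=np.linalg.inv(c['world_from_camera'])
    return cv2.projectPoints(np.float64(P).reshape(-1,1,3),cv2.Rodrigues(T[:3,:3])[0],T[:3,3],k,d)[0].reshape(-1,2)
def atz(c,uv,z):
    k,d=K(c); p=cv2.undistortPoints(np.float64(uv).reshape(-1,1,2),k,d).reshape(-1,2)
    W=np.array(c['world_from_camera']); r=np.c_[p,np.ones(len(p))]@W[:3,:3].T
    return W[:3,3]+r*((z-W[2,3])/r[:,2])[:,None]
E
python3 - <<'E'
from h import *
for n in('scene','top'):
    c=snap(n,n+'1.png'); print(n,c['vertical_fov'],c['k1'],np.round(c['world_from_camera'],2).tolist())
print(env.state())
E
```

```text
scene 42.4314062022925 -0.019813113154312282 [[-0.46, -0.62, 0.64, -409.08], [-0.89, 0.31, -0.33, 480.92], [0.01, -0.72, -0.69, 1073.43], [0.0, 0.0, 0.0, 1.0]]
top 46.095409166005304 -0.12372128976877943 [[0.01, -0.99, 0.1, 288.73], [-1.0, -0.01, 0.0, 19.1], [-0.0, -0.1, -0.99, 1617.75], [0.0, 0.0, 0.0, 1.0]]
{'t': 0.1, 'joints': array([-1.39964184e+00,  4.91510256e-01,  1.55936603e+00,  6.83847843e-06,
        1.09168998e+00, -1.05588114e-01]), 'qvel': array([ 1.44052336e-03, -9.93528197e-04, -1.82520666e-03,  8.56203478e-04,
       -1.69199418e-04, -9.95142008e-05]), 'tau': array([ 4.16195675e-03, -6.13622904e+01, -2.58606470e+01,  6.94265915e-02,
        4.70444723e-02, -6.04896672e-05]), 'eef_pos': array([ 170.76103171, -601.01167668,  214.12110395]), 'tcp_rot': array([-3.14062511e+00, -1.08642163e-04,  2.76739392e-01]), 'ft_force': array([ 0.42009189, -0.22697223, -0.16302047]), 'moment': array([ 0.00243806, -0.05368537,  0.01158672]), 'grip_force': 0.0, 'opening': 0.9997806746644902}
```

View pics/scene1.png

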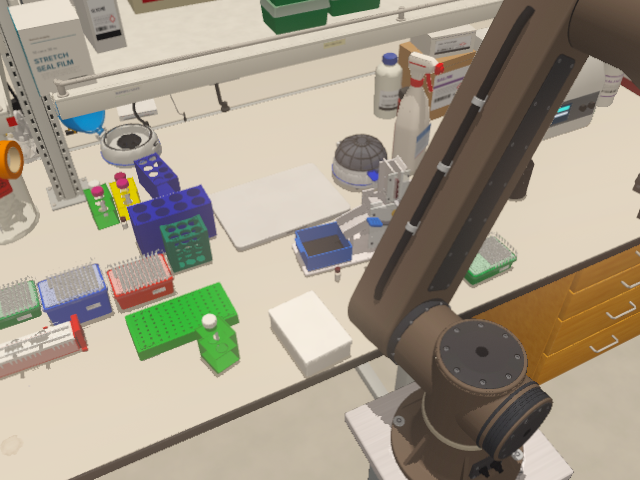

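View pics/top1.png

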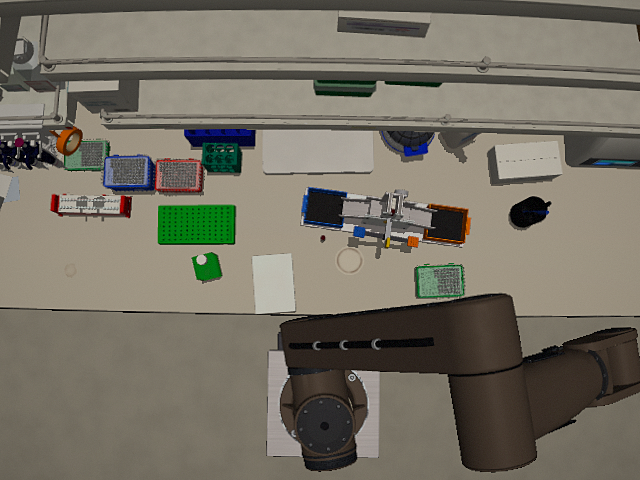

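The top view shows the sorter from (302,205) to (470,235): the blue pad at about (360,232), the orange pad at (413,242) and the yellow tab at (388,242). I'll zoom in.

Run:
```python
import cv2
a=cv2.imread('pics/top1.png')[170:265,290:485]
cv2.imwrite('pics/top1z.png',cv2.resize(a,None,fx=4,fy=4,interpolation=cv2.INTER_CUBIC))
```

```text
(no output)
```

View pics/top1z.png

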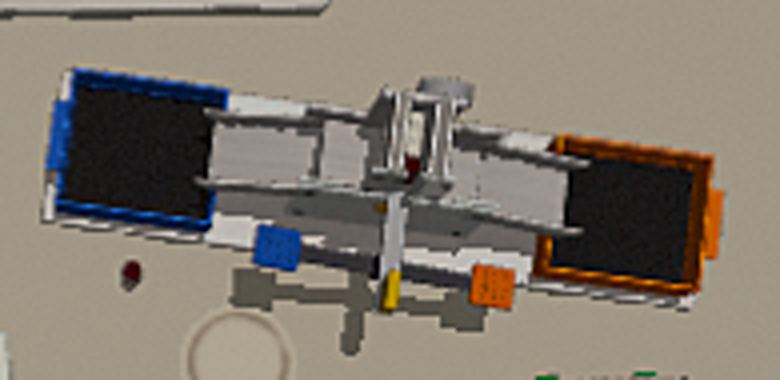

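```bash
cat > fit.py <<'E'
from h import *
from scipy.optimize import least_squares
c=env.read_camera('top')
uv=lambda u,v:(290+(u+.5)/4-.5,170+(v+.5)/4-.5)
hsv=cv2.cvtColor(c['frame'],cv2.COLOR_RGB2HSV)
def blob(lo,hi,r):
    m=cv2.inRange(hsv,lo,hi); x0,x1,y0,y1=r; k=np.zeros_like(m);k[y0:y1,x0:x1]=m[y0:y1,x0:x1]
    ys,xs=np.nonzero(k); return xs.mean(),ys.mean(),len(xs)
B=blob((100,150,80),(125,255,255),(348,370,222,242)); O=blob((5,170,120),(18,255,255),(403,424,231,252)); Y=blob((22,150,100),(32,255,255),(380,396,232,252))
print(B,O,Y)
# base bottom corners of the white base: front-left (44,220), front-right(690,306), z=12
obs=[B[:2],O[:2],Y[:2],uv(44,220),uv(690,306),uv(72,72)]
for s in(1,-1):  # s=+1 left down
    zl,zr=(95,145) if s>0 else (145,95)
    P=np.array([[-70,80,zl],[-70,-80,zr],[-92,0,182-(8)],[-56,238,12],[-56,-238,12],[50,231,58]],float)
    def W(p): 
        a=p[2];R=np.array([[np.cos(a),-np.sin(a),0],[np.sin(a),np.cos(a),0],[0,0,1]]); return P@R.T+[p[0],p[1],0]
    f=lambda p:((proj(c,W(p))-obs)*np.array([[1],[1],[1],[.6],[.6],[.3]])).ravel()
    r=least_squares(f,[700,-100,-.1]); print(s,r.x,r.cost,np.round(proj(c,W(r.x))-obs,1).tolist())
E
python3 fit.py
```

```text
(np.float64(359.1296296296296), np.float64(231.59259259259258), 108) (np.float64(412.6161616161616), np.float64(241.2828282828283), 99) (np.float64(387.82758620689657), np.float64(241.93103448275863), 29)
1 [ 5.32965031e+02 -1.72104870e+02 -1.39151583e-01] 19.281652353055676 [[-3.6, 1.3], [4.2, -1.6], [-0.8, 0.3], [-0.8, -1.3], [1.1, 2.0], [0.0, -3.0]]
-1 [ 5.33075127e+02 -1.72225329e+02 -1.19344359e-01] 3.7519359094756406 [[-1.8, -0.4], [1.6, -0.1], [-0.0, 0.3], [-0.6, 0.4], [1.7, 0.4], [-0.5, -1.5]]
```

```bash
cat >> fit.py <<'E'
print('free pads')
for s in(1,-1):
    zl,zr=(95,145) if s>0 else (145,95)
    def W(p):
        P=np.array([[-70,p[3],zl],[-70,-p[4],zr],[-92,0,174],[-56,238,12],[-56,-238,12]],float)
        a=p[2];R=np.array([[np.cos(a),-np.sin(a),0],[np.sin(a),np.cos(a),0],[0,0,1]]); return P@R.T+[p[0],p[1],0]
    f=lambda p:(proj(c,W(p))-obs[:5]).ravel()
    r=least_squares(f,[533,-172,-.12,78,78]); w=W(r.x); print(s,r.x.round(3),r.cost,(proj(c,w)-obs[:5]).round(1).tolist(),w[[0,2]].round(1))
E
python3 fit.py | sed -n '/free/,$p'
```

```text
free pads
1 [ 5.33362e+02 -1.71815e+02 -1.29000e-01  7.12220e+01  6.92840e+01] 7.246472617081778 [[-0.3, 1.9], [0.4, -2.6], [-0.5, 0.2], [-0.8, -0.5], [1.3, 1.1]] [[ 473.1  -92.2   95. ]
 [ 442.1 -160.   174. ]]
-1 [ 5.33473e+02 -1.71257e+02 -1.20000e-01  7.40680e+01  7.68570e+01] 1.5789600791983076 [[0.0, -0.3], [0.1, -0.4], [-0.4, 0.2], [-0.9, 0.1], [1.3, 0.4]] [[ 472.9  -89.3  145. ]
 [ 442.1 -160.2  174. ]]
```

>>> arm_command(targets=[[40,-38,0,8,0],[80,-76,0,16,0],[120,-114,0,22.7,0],[155,-150,0,22.7,0],[190,-185,0,22.7,0]])

```text
t: 0.7
eef_pos: [296.2, -382.8, 214.6]
tcp_rot: [3.142, -0.0, -0.12]
ft_force: [0.7, -0.8, -0.7]
opening: 0.635
grip_force: 0.0
```

>>> arm_command(targets=[[18,-43,0,0,0],[37,-86,0,0,0],[56,-129,0,0,0],[75,-172,0,0,0],[94,-215,0,0,0]])

```text
t: 1.2
eef_pos: [415.2, -180.6, 214.8]
tcp_rot: [3.141, -0.0, -0.12]
ft_force: [0.1, -0.3, -0.1]
opening: 0.211
grip_force: 0.0
```

>>> arm_command(targets=[[18,-43,0,0,0],[37,-87,0,0,0],[37,-87,0,0,0],[37,-87,0,0,0]])

```text
t: 1.6
eef_pos: [461.8, -99.5, 214.5]
tcp_rot: [3.141, 0.0, -0.117]
ft_force: [-0.2, -0.9, -0.0]
opening: 0.006
grip_force: 0.0
```

Run:
```python
from h import *
s=env.state();print(s['eef_pos'],s['tcp_rot'],s['ft_force'])
a=[]
for n,P in(('scene',(500,-150,120)),('top',(500,-150,120))):
    c=snap(n,n+'2.png');u,v=proj(c,[P])[0].astype(int); print(n,u,v)
    f=c['frame'][max(v-70,0):v+70,max(u-95,0):u+95,::-1]; a.append(cv2.resize(f,(760//2*2,290)))
cv2.imwrite('pics/z2.png',np.vstack(a))
```

```text
[461.80570463 -99.49190797 214.47744486] [ 3.14144885e+00  3.57659049e-04 -1.16632995e-01] [-0.2117457  -0.86442042 -0.03151781]
scene 390 213
top 381 222
```

View pics/z2.png

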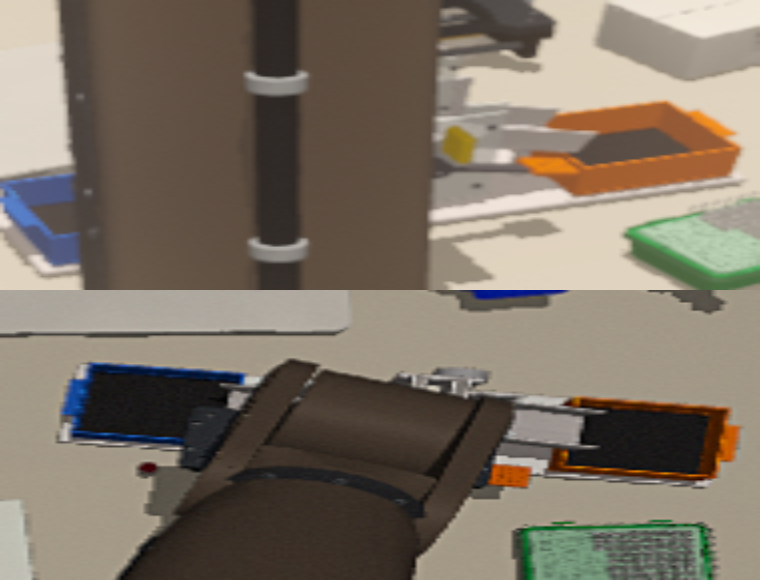

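The scene view shows the yellow tab upright and the orange pad low, with the rocker sloping down to the right. So the blue left pad is the raised one, and I'll press it.

>>> arm_command(targets=[[6,-13,10,0,0],[6,-13,30,0,0],[6,-13,50,0,0],[6,-13,56,0,0],[6,-13,60,0,0]])

```text
t: 2.2
eef_pos: [469.0, -88.5, 154.0]
tcp_rot: [-3.141, 0.001, -0.121]
ft_force: [-0.2, 0.3, 1.2]
opening: 0.006
grip_force: 0.0
```

>>> arm_command(targets=[[0,0,8,0,0],[0,0,15,0,0],[0,0,22,0,0],[0,0,29,0,0],[0,0,35,0,0]])

```text
t: 2.7
eef_pos: [469.2, -88.2, 119.1]
tcp_rot: [3.141, 0.0, -0.119]
ft_force: [0.4, 0.1, -0.4]
opening: 0.007
grip_force: 0.0
```

>>> arm_command(targets=[[0,0,5,0,0],[0,0,9,0,0],[0,0,12,0,0],[0,0,12,0,0],[0,0,12,0,0]])

```text
t: 3.2
eef_pos: [469.2, -88.2, 107.7]
tcp_rot: [3.141, -0.0, -0.119]
ft_force: [0.1, 0.8, -0.4]
opening: 0.004
grip_force: 0.0
```

>>> arm_command(targets=[[0,0,-40,0,0],[0,0,-85,0,0],[-23,20,-95,0,0],[-23,43,-95,0,0],[-23,43,-95,0,0]])

```text
t: 3.7
eef_pos: [441.1, -129.7, 203.5]
tcp_rot: [3.141, -0.002, -0.121]
ft_force: [0.5, -0.4, -0.2]
opening: 0.005
grip_force: 0.0
```

```bash
cat > look.py <<'E'
from h import *
import sys
s=env.state();print(s['t'],s['eef_pos'],s['ft_force'])
a=[]
for n in('scene','top'):
    c=snap(n,n+sys.argv[1]+'.png');u,v=proj(c,[(500,-150,120)])[0].astype(int)
    a.append(cv2.resize(c['frame'][max(v-50,0):v+50,max(u-95,0):u+95,::-1],(760,300)))
cv2.imwrite(f'pics/z{sys.argv[1]}.png',np.vstack(a))
E
python3 look.py 3
```

```text
3.7 [ 441.11507373 -129.69295084  203.53095234] [ 0.47724335 -0.43137891 -0.18087025]
```

View pics/z3.png

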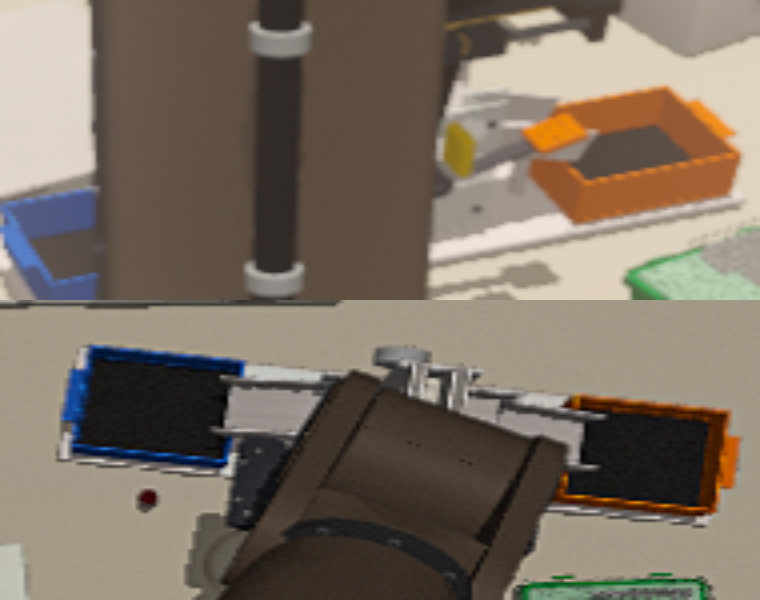

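The orange pad is now raised, so the gate has tipped left. Next I lower beside the tab's left face and push it right.

>>> arm_command(targets=[[0,0,15,0,0],[0,0,30,0,0],[0,0,39,0,0],[0,6,39,0,0],[0,12,39,0,0]])

```text
t: 4.3
eef_pos: [440.0, -140.2, 163.7]
tcp_rot: [-3.142, 0.0, -0.119]
ft_force: [-0.3, -0.0, 0.5]
opening: 0.003
grip_force: 0.0
```

>>> arm_command(targets=[[0,5,0,0,0],[0,10,0,0,0],[0,15,0,0,0],[0,20,0,0,0],[0,24,0,0,0]])

```text
t: 4.8
eef_pos: [436.9, -164.4, 163.8]
tcp_rot: [3.141, -0.0, -0.12]
ft_force: [2.1, 0.5, 1.3]
opening: 0.005
grip_force: 0.9
```

>>> arm_command(targets=[[0,3,0,0,0],[0,5,0,0,0],[0,5,0,0,0]])

```text
t: 5.1
eef_pos: [436.2, -169.1, 163.6]
tcp_rot: [3.141, 0.0, -0.12]
ft_force: [0.3, -0.2, -0.2]
opening: 0.002
grip_force: 0.0
```

>>> arm_command(targets=[[0,1,0,0,0],[0,2,0,0,0],[0,2,0,0,0]])

```text
t: 5.4
eef_pos: [436.0, -170.8, 163.5]
tcp_rot: [-3.142, 0.0, -0.119]
ft_force: [-0.8, 0.4, 0.2]
opening: 0.006
grip_force: 0.4
```

>>> arm_command(targets=[[0,1,0,0,0],[0,2,0,0,0],[0,2,0,0,0]])

```text
t: 5.7
eef_pos: [435.8, -172.0, 163.5]
tcp_rot: [-3.14, 0.0, -0.12]
ft_force: [1.4, 7.5, 0.6]
opening: 0.006
grip_force: 4.2
```

>>> arm_command(targets=[[0,1,0,0,0],[0,2,0,0,0],[0,2,0,0,0]])

```text
t: 6.0
eef_pos: [435.7, -172.4, 163.5]
tcp_rot: [-3.137, 0.001, -0.12]
ft_force: [6.6, 21.6, 3.1]
opening: 0.006
grip_force: 11.3
```

```bash
python3 look.py 4
```

```text
6.0 [ 435.65650616 -172.36912465  163.49766167] [ 6.58020688 21.57082536  3.07297767]
```

View pics/z4.png

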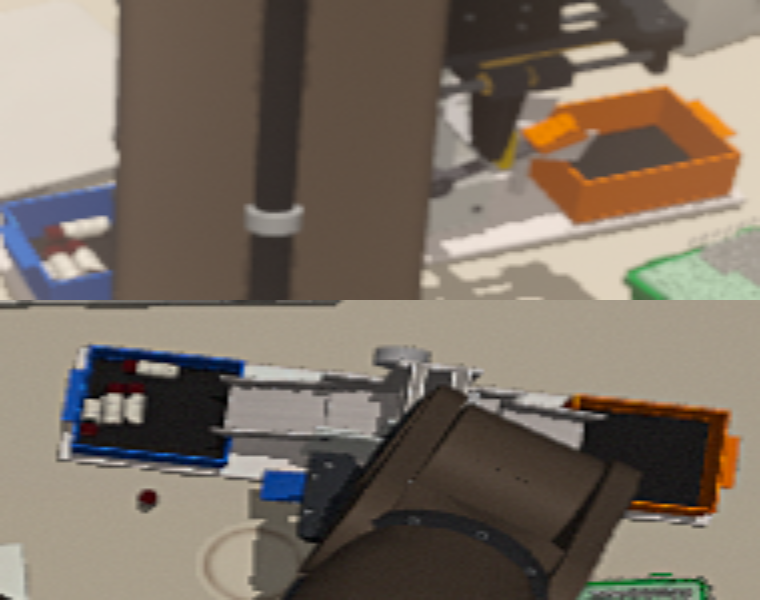

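The tab is at its stop (21 N), and all four vials are in the blue tray: one at (150,368), three around (110,410). Now I go over to the tab's right face.

>>> arm_command(targets=[[0,-10,0,0,0],[0,-10,-20,0,0],[0,-10,-42,0,0],[0,20,-45,0,0],[0,45,-45,0,0]])

```text
t: 6.6
eef_pos: [430.6, -220.4, 209.7]
tcp_rot: [3.14, -0.002, -0.118]
ft_force: [0.2, -1.1, -1.8]
opening: 0.007
grip_force: 0.0
```

>>> arm_command(targets=[[0,0,0,0,0],[0,0,15,0,0],[0,0,32,0,0],[0,0,45,0,0],[0,0,45,0,0]])

```text
t: 7.1
eef_pos: [429.6, -218.6, 162.3]
tcp_rot: [-3.14, 0.003, -0.119]
ft_force: [-1.0, 1.2, 0.2]
opening: 0.006
grip_force: 0.0
```

>>> arm_command(targets=[[0,-6,0,0,0],[0,-12,0,0,0],[0,-18,0,0,0],[0,-23,0,0,0],[0,-28,0,0,0]])

```text
t: 7.6
eef_pos: [433.8, -191.3, 164.0]
tcp_rot: [3.141, -0.001, -0.119]
ft_force: [-0.4, -1.2, 1.1]
opening: 0.001
grip_force: 0.9
```

>>> arm_command(targets=[[0,-4,0,0,0],[0,-7,0,0,0],[0,-10,0,0,0],[0,-10,0,0,0]])

```text
t: 8.0
eef_pos: [434.8, -181.4, 163.6]
tcp_rot: [-3.142, 0.0, -0.119]
ft_force: [0.4, -0.1, -0.4]
opening: 0.008
grip_force: 0.0
```

>>> arm_command(targets=[[0,-2,0,0,0],[0,-4,0,0,0],[0,-4,0,0,0]])

```text
t: 8.3
eef_pos: [435.3, -177.6, 163.6]
tcp_rot: [-3.142, 0.0, -0.119]
ft_force: [0.8, -0.4, -0.2]
opening: 0.003
grip_force: 0.1
```

>>> arm_command(targets=[[0,-1,0,0,0],[0,-2,0,0,0],[0,-2,0,0,0]])

```text
t: 8.6
eef_pos: [435.5, -175.7, 163.6]
tcp_rot: [-3.142, 0.0, -0.119]
ft_force: [0.0, -1.9, -0.6]
opening: 0.002
grip_force: 0.4
```

>>> arm_command(targets=[[0,-1,0,0,0],[0,-2,0,0,0],[0,-2,0,0,0]])

```text
t: 8.9
eef_pos: [435.7, -173.7, 163.6]
tcp_rot: [3.142, 0.0, -0.119]
ft_force: [0.1, -0.8, -0.5]
opening: 0.003
grip_force: 0.4
```

>>> arm_command(targets=[[0,-1,0,0,0],[0,-2,0,0,0],[0,-2,0,0,0]])

```text
t: 9.2
eef_pos: [436.0, -171.7, 163.6]
tcp_rot: [-3.142, 0.0, -0.119]
ft_force: [-0.2, -1.3, 0.6]
opening: 0.007
grip_force: 0.3
```

>>> arm_command(targets=[[0,-1,0,0,0],[0,-2,0,0,0],[0,-2,0,0,0]])

```text
t: 9.5
eef_pos: [436.2, -170.4, 163.6]
tcp_rot: [3.14, -0.0, -0.119]
ft_force: [-1.4, -6.9, -2.2]
opening: 0.006
grip_force: 3.4
```

Shut stop felt; one more small push, then I back off and retreat.

>>> arm_command(targets=[[0,-1,0,0,0],[0,-2,0,0,0],[0,-2,0,0,0]])

```text
t: 9.8
eef_pos: [436.4, -170.1, 163.7]
tcp_rot: [3.137, -0.0, -0.118]
ft_force: [-5.8, -21.1, -3.5]
opening: 0.006
grip_force: 10.4
```

>>> arm_command(targets=[[0,10,0,0,0],[0,15,-20,0,0],[0,15,-60,0,0],[0,60,-70,0,0],[0,105,-70,0,0]])

```text
t: 10.3
eef_pos: [424.6, -272.9, 235.9]
tcp_rot: [3.14, -0.004, -0.117]
ft_force: [0.8, -1.2, -0.7]
opening: 0.004
grip_force: 0.0
```

>>> arm_command(targets=[[-20,45,0,0,0],[-45,90,0,0,0],[-70,135,0,0,0],[-95,175,0,0,0],[-120,215,0,0,0]])

```text
t: 10.8
eef_pos: [277.6, -472.7, 233.6]
tcp_rot: [-3.141, -0.0, -0.12]
ft_force: [0.7, 0.3, 0.3]
opening: 0.005
grip_force: 0.0
```

>>> arm_command(targets=[[-15,30,0,0,0],[-30,50,0,0,0],[-30,50,0,0,0],[-30,50,0,0,0],[-30,50,0,0,0]])

```text
t: 11.3
eef_pos: [244.1, -516.6, 233.7]
tcp_rot: [-3.141, -0.0, -0.119]
ft_force: [0.6, -0.9, -0.9]
opening: 0.005
grip_force: 0.0
```

```bash
python3 look.py 5; python3 fit.py | head -1
```

```text
11.3 [ 244.06631689 -516.57612257  233.66710619] [ 0.59396926 -0.94705407 -0.90356049]
(np.float64(356.59223300970876), np.float64(233.7766990291262), 103) (np.float64(414.86915887850466), np.float64(239.19626168224298), 107) (np.float64(387.60714285714283), np.float64(242.03571428571428), 28)
```

View pics/z5.png

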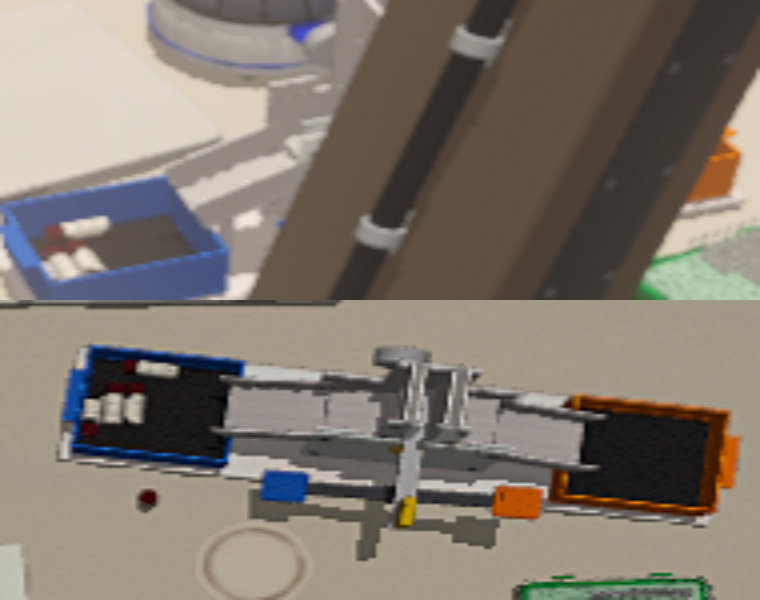

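The picture shows four vials in the blue tray, the magazine empty, the gate tipped left and the tab back at its start pixel (387.6,242.0). Nothing else has moved.

```bash
python3 -c "
from cell import env
print(env.job_done())"
```

```text
the job is handed in; nothing more can be done
None
```

The gate is tipped to the left, all four vials ran into the blue tray, the shutter is pushed fully back to shut, and the job is handed in after about 11.5 s on the robot's clock; no verdict came back.

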